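# Open the carving vise to its stop

## Task

The sliding jaw of the carving vise is locked, and frees only while the button in its top is held down. Press the button down with the fingertips and, keeping it down, slide the jaw away from the carving until it is fully against the steel end stop; then let go so that it locks there. Leave the carving and everything else on the bench where they are: nothing is to be picked up.

Things in the scene. Friction and masses are not known exactly. Their poses are not given: they have to be found in the camera images.
- vise: Grey vise fixed to the bench at a yaw of up to 0.6 rad: bed 112 mm wide (x), 420 mm long (y), 22 mm high. Origin: centre of the underside. At its +y end the fixed jaw, 68 mm high, with a wooden facing; at its -y end the steel end stop, a bar 20 mm thick, top at 50 mm. The sliding jaw rides on the bed between them and opens along the vise's -y.
- jaw_top (a point): Middle of the sliding jaw at the level of its top, 68 mm above the bench (just inside the button's well). The jaw is a grey block 110 mm wide (x), 110 mm long (y) and 45 mm high with a wooden facing on its +y face. It lies at the vise's x = 0, y = 0.005 - (the value of vise_jaw); axes as the vise's.
- vise_jaw (a joint): Opening of the sliding jaw, m. 0: nearest to the fixed jaw; 0.14: against the end stop; starts between 0 and 0.045. It grows as the jaw moves along the vise's -y. It slides with 1 to 2 N of friction while the button is down; with the button up a spring brake holds it against 25 N or more.
- vise_button (a joint): Travel of the lock button, m, growing downward. 0: up (locked); 0.010: fully down. It takes about 9 N all the way down. The brake is off once it is 3 mm or more down; keep it about 6 or 7 mm down while sliding.
- button_top (a point): Centre of the top face of the lock button: a ribbed steel plate 48 x 48 mm in a well 52 to 54 mm square in the middle of the jaw's top; when up it stands 3 mm above the jaw's top, 71 mm above the bench. It travels with the jaw. Pressed below the jaw's top, the well's walls keep a fingertip from sliding off.
- stop_face (a point): Middle of the face of the end stop that the jaw meets, 45 mm above the bench, at the vise's y = -0.19.
- carving: Loose dark wooden block 75 x 65 x 40 mm with a carved leaf, standing on the bed between the jaws; to be left there. Origin: centre of its underside.
- mallet: Loose wooden mallet, head 75 x 110 x 75 mm high, round handle 190 mm long along its +x; lies beyond the vise, to be left alone. Origin: under the head.
- gouge_a: Loose carving gouge, 220 mm long along its x, handle 27 mm thick; lies on the robot's side of the vise, to be left alone. Origin: bench level, under the ferrule, mid-length.
- gouge_b: Loose carving gouge like gouge_a, beyond the vise; to be left alone.
- whetstone: Loose sharpening stone on a wooden base, 50 x 150 x 26 mm, on the robot's side of the vise; to be left alone. Origin: centre of its underside.
- oil_tin: Loose round metal tin, 60 mm across and 110 mm high, near the left or right edge; to be left alone. Origin: centre of its underside.
- offcut: Loose wooden offcut 120 x 60 x 30 mm, near the left or right edge; to be left alone. Origin: centre of its underside.

How it is judged:
By the outcome, as a careful person would: the job done as asked, in the order asked, and still so for the second after the job is handed in, with the robot touching nothing.
It also fails if it takes over 42 s, if anything falls off the work surface, if the arm or the gripper's body presses on something with over 40 N, if the wrist force passes 120 N, or if a joint passes its speed limit or range.

## Robot

A 6-joint arm with a two-finger parallel gripper is mounted at the origin on the work surface. World frame = base frame: x ahead of the robot, y to its left, z up, the work surface at z = 0. Lengths are in mm, angles in degrees, forces in N, time in s.
With the tool pointing down it reaches from about 300 to 850 mm from the base axis. Payload 4.2 kg.
Tool frame: the origin (TCP) lies midway between the tips of the shut fingers; the grasp point (between the pads) lies 19 mm behind it; x points along the fingers, y is the direction in which the jaws open and shut, and the axes are right-handed (so a half turn about x gives the same grasp; the last joint's range is limited). The gripper opens to 91 mm and grips with 3 to 60 N. Pads are 32 mm wide; open, the fingers measure 118 mm over their backs; the gripper's body (76 mm by 178 mm) begins 60 mm behind the grasp point.
Start: joints at [68.354, 18.312, 89.639, -0, 72.044, -1.146], TCP at [201.376, 538.601, 213.976] pointing down, gripper open.
Joint ranges: [-177.97, 177.97], [-48.28, 115.42], [12.27, 149.76], [-77.06, 257.06], [2.81, 150.46], [-146.56, 146.56]. Speed limits (degrees/s): [147.25, 147.25, 180, 180, 180, 180].

## Interface

Orientations are given as [roll, pitch, yaw] about the fixed x, y, z axes, in that order (R = Rz(yaw) Ry(pitch) Rx(roll)).
In Python, from workcell import * gives the robot as it stands.
- The arm moves only by the shell command python3 -m handwheel 'ROWS' [FORCE]. ROWS is a JSON object of lists of equal length, an entry for each row: "gripper": the closure, from 0 (fully open) to 1 (shut); "offset": the shift along the tool's x, y, z in mm, a list of three; "rot": the turn, a rotation vector about the tool's x, y, z in degrees, a list of three. A call has 1 to 5 rows; each row is the pose to reach, as a shift and turn from the pose commanded when the call began, along the tool's axes at that moment; what a row does not reach only later rows make up. A row lasts 1/12 s, in which the tool goes at most 41.7 mm and 7.16 degrees, less where a joint would pass 70% of its speed; a pose out of reach is approached as far as the arm can. A call with a gripper value outside its range is refused whole. The fingers move at their own pace and stop on an object; FORCE is the grip in N (left out, the last holds). Time passes only in rows, so rows that repeat a pose let the fingers close. It gives the time, the measured TCP pose, the force and the opening at its end, in the units of the state.
- state(): the state, without advancing time (a new reading comes with each control period).
- grab_frame(name): name is "scene" or "top" or "wrist"; returns the picture (480x640x3 uint8, red, green, blue); there is no depth.
- camera_params(name): a dict with "fx", "fy", "cx", "cy" (pixels), "position" and "attitude" of the camera in the world; the wrist camera has in their place "hand_eye" (4x4, takes a point from camera to tool coordinates, whose origin is the TCP and whose axes are the tool frame's). Camera axes: x right, y up, looking along -z (the intrinsics and any distortion apply to the point x, -y, -z); pixel columns grow to the right and rows downward; lengths in mm; the calibration is good to about 2 mm. A picture is of the moment at which its call begins: read the wrist's pose just before it. camera_params takes no time and is no camera call.
- job_done(): hands the job in, once; it reports no verdict.
The state is a dict: "time_s": time; "qpos": joint angles; "qvel": joint speeds; "effort": joint torques, N m; "ee_pos": TCP position; "ee_rot": TCP orientation; "force": force on the tool from outside, world axes, zero at the start; "torque": the same for the moment, N m; "gripper_width": finger opening in mm.
Only numpy, scipy, OpenCV 4.12 (cv2) and the standard library are available. Lean on these libraries where they do the work, as an engineer would, in place of code of your own. Each camera call takes 0.05 s, during which the arm holds its last target.

## Working session

There is one attempt and no reset: what is moved stays moved. The work goes in short steps, Python scripts to look and compute and a shell command to move; the robot and the scene stay as the last step left them, time stands still between calls to the robot, and variables do not carry over. Pictures are saved under pics/ and viewed, and the job is handed in when it is done.

```bash
ls; mkdir -p pics
python3 - <<'E'
from workcell import *
import cv2
s=state();print(s)
for n in("scene","top"):
    cv2.imwrite(f"pics/{n}0.png",grab_frame(n)[:,:,::-1]);print(n,camera_params(n))
print(camera_params("wrist"))
E
```

```text
pics
{'time_s': 0.0, 'qpos': array([ 6.83542966e+01,  1.83499458e+01,  8.97059534e+01, -9.33205245e-04,
        7.20420825e+01, -1.14568232e+00]), 'qvel': array([-0.0120187 , -0.0848137 ,  0.00868494, -0.01359188,  0.0151871 ,
       -0.07799658]), 'effort': array([-6.55205404e-04, -4.12456405e+01, -2.31969523e+01,  7.26050930e-02,
        4.57211479e-02, -1.47036385e-04]), 'ee_pos': array([201.18896325, 538.12598064, 213.14032791]), 'ee_rot': array([ -90.62686782,   89.9020144 , -111.12660043]), 'force': array([ 0.60032392, -0.17395526,  0.08524194]), 'torque': array([-0.0391817 , -0.02352282, -0.01522766]), 'gripper_width': 91.17350640120205}
scene {'fx': 562.3116340738812, 'fy': 562.3116340738812, 'cx': 309.5165104905678, 'cy': 242.2855576394272, 'position': array([1297.26184788,  927.09921906, 1060.30807695]), 'attitude': array([ 50.66859324,   1.19643257, 141.92887479])}
top {'fx': 610.6827217057839, 'fy': 610.6827217057839, 'cx': 332.49088393748104, 'cy': 247.60614002404216, 'position': array([ 324.74226415,    9.36326578, 1858.04805969]), 'attitude': array([ 7.72973219e+00,  5.98988254e-02, -8.99321544e+01])}
{'fx': 381.98189198094514, 'fy': 381.98189198094514, 'cx': 324.275637510733, 'cy': 237.29974603530673, 'hand_eye': array([[ 8.98502624e-04,  2.53475687e-01, -9.67341340e-01,
        -1.70022713e+02],
       [ 9.99999409e-01,  3.64806486e-04,  1.02442812e-03,
         2.36002757e-01],
       [ 6.12560015e-04, -9.67341689e-01, -2.53475209e-01,
        -7.28676166e+01],
       [ 0.00000000e+00,  0.00000000e+00,  0.00000000e+00,
         1.00000000e+00]])}
```

View pics/top0.png

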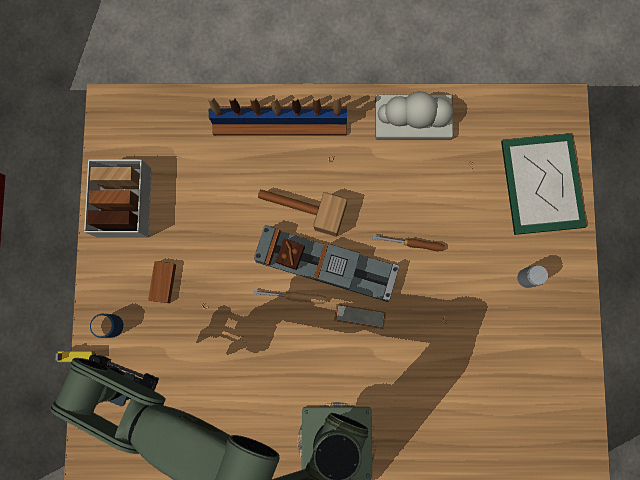

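View pics/scene0.png

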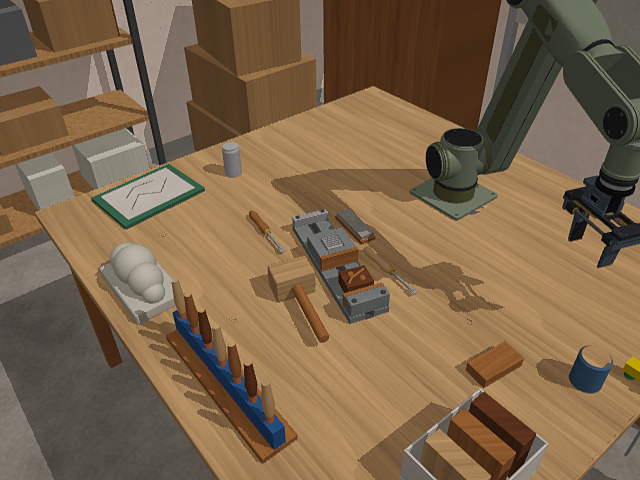

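The vise is mid-picture: the fixed jaw is left at about (265,245), the button at about (337,265), and the end stop right at about (392,282). I'll enlarge it.

```bash
cat > h.py <<'E'
import numpy as np, cv2
from workcell import *
from scipy.spatial.transform import Rotation as R
def ray(c,u,v):
    d=np.array([(u-c['cx'])/c['fx'],-(v-c['cy'])/c['fy'],-1.])
    return d
def toplane(n,u,v,z,st=None):
    c=camera_params(n); d=ray(c,u,v)
    if n=="wrist":
        H=c['hand_eye'];Rt=R.from_euler('xyz',st['ee_rot'],degrees=True).as_matrix()
        p=Rt@H[:3,3]+st['ee_pos'];d=Rt@H[:3,:3]@d
    else:
        p=c['position'];d=R.from_euler('xyz',c['attitude'],degrees=True).as_matrix()@d
    return p+d*(z-p[2])/d[2]
E
python3 - <<'E'
import cv2
a=cv2.imread('pics/top0.png')[215:310,240:410]
cv2.imwrite('pics/top0c.png',cv2.resize(a,None,fx=4.7,fy=4.7,interpolation=cv2.INTER_CUBIC))
a=cv2.imread('pics/scene0.png')[200:330,280:410]
cv2.imwrite('pics/scene0c.png',cv2.resize(a,None,fx=4.6,fy=4.6,interpolation=cv2.INTER_CUBIC))
E
```

```text
(no output)
```

View pics/top0c.png

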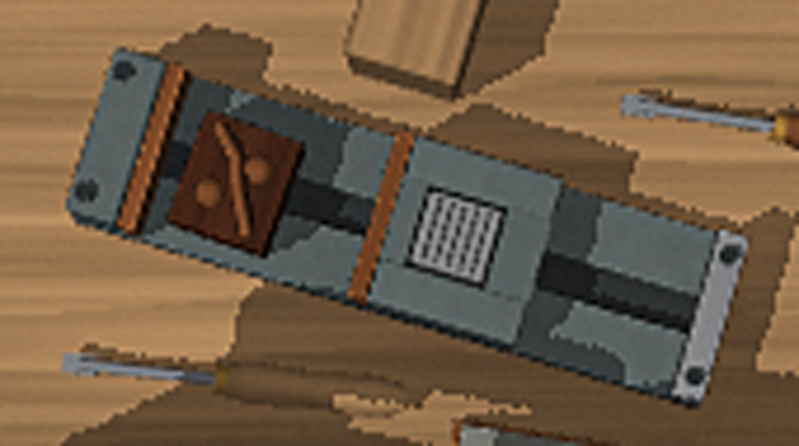

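View pics/scene0c.png

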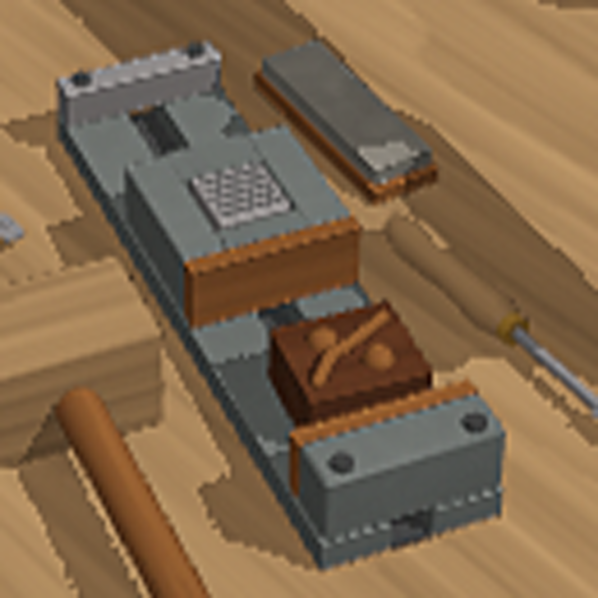

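Run:
```python
from h import *
f=lambda u,v,z:toplane("top",(u+.5)/4.7-.5+240,(v+.5)/4.7-.5+215,z)
b=f(458.5,237,71);print("button",b)
k=4.6
g=lambda u,v,z:toplane("scene",(u+.5)/k-.5+280,(v+.5)/k-.5+200,z)
print("button scene",g(241,194,71))
for n,p,z in [("stop in",((718,230),(675,397)),50),("stop out",((747,238),(702,403)),50),("jawface+y",((403,134),(353,299)),68),("jaw -y",((562,181),(516,345)),68),("fixed face",((186,71),(133,235)),68),("jaw far edge",((403,134),(562,181)),68),("btn edge",((430,188),(507,207)),71)]:
    a,c=f(*p[0],z),f(*p[1],z);m=(a+c)/2;d=c-a
    print(n,m.round(1),np.linalg.norm(d).round(1),np.degrees(np.arctan2(d[1],d[0])).round(1), np.linalg.norm((m-b)[:2]).round(1))
c=camera_params
a=f(165,152,68);e=f(696,316,50);d=a-e;print("axis angle (from +y)",np.degrees(np.arctan2(-d[0],d[1])))
s=state();T=R.from_euler('xyz',s['ee_rot'],degrees=True).as_matrix();print(T.round(3))
```

```text
button [515.58512571  -2.27655495  71.        ]
button scene [519.34666555   1.68348604  71.        ]
stop in [ 469.7 -152.6   50. ] 109.3 165.0 157.2
stop out [ 465.3 -170.2   50. ] 108.4 164.1 175.3
jawface+y [529.   48.2  68. ] 108.7 163.5 52.2
jaw -y [499.8 -52.8  68. ] 107.2 164.2 52.9
fixed face [569.1 185.9  68. ] 109.0 163.0 195.6
jaw far edge [566.2 -17.3  68. ] 104.4 -106.6 52.8
btn edge [540.5  -8.5  71. ] 49.7 -103.9 25.7
axis angle (from +y) -16.886563815065728
[[-0.001  0.35   0.937]
 [-0.001  0.937 -0.35 ]
 [-1.    -0.002 -0.   ]]
```

```bash
python3 -m handwheel '{"gripper":[1,1,1,1,1],"offset":[[0,-22,27],[0,-44,54],[0,-66,81],[0,-88,108],[0,-110,135]],"rot":[[0,0,0],[0,0,0],[0,0,0],[0,0,0],[0,0,0]]}' 20
python3 -m handwheel '{"gripper":[1,1,1,1,1],"offset":[[0,-22,27],[0,-44,54],[0,-66,81],[0,-88,108],[0,-110,135]],"rot":[[0,0,0],[0,0,0],[0,0,0],[0,0,0],[0,0,0]]}'
python3 -m handwheel '{"gripper":[1,1,1,1,1],"offset":[[0,-22,27],[0,-44,54],[0,-66,81],[0,-88,108],[0,-95,117]],"rot":[[0,0,0],[0,0,0],[0,0,0],[0,0,0],[0,0,0]]}'
```

```text
time_s: 0.52
ee_pos: [289.6, 386.6, 213.6]
ee_rot: [-99.3, 90.0, -119.8]
force: [0.3, 0.3, 0.8]
gripper_width: 60.9
time_s: 0.93
ee_pos: [377.5, 236.3, 213.8]
ee_rot: [-135.1, 90.0, -155.6]
force: [0.4, 1.0, 0.7]
gripper_width: 27.2
time_s: 1.35
ee_pos: [455.1, 104.6, 213.7]
ee_rot: [-48.4, 89.9, -69.1]
force: [0.1, 0.8, 0.5]
gripper_width: 0.3
```

```bash
python3 -m handwheel '{"gripper":[1,1,1,1,1],"offset":[[0,-10,30],[0,-20,60],[0,-28,85],[0,-28,85],[0,-28,85]],"rot":[[0,0,0],[-2,0,0],[-4.2,0,0],[-4.2,0,0],[-4.2,0,0]]}'
python3 - <<'E'
from h import *
s=state();import pickle;pickle.dump(s,open('s1.pkl','wb'))
cv2.imwrite("pics/w1.png",grab_frame("wrist")[:,:,::-1]);print(s['ee_pos'],R.from_euler('xyz',s['ee_rot'],degrees=True).as_matrix().round(3))
E
```

```text
time_s: 1.77
ee_pos: [523.4, 51.8, 213.2]
ee_rot: [179.8, 89.9, 163.4]
force: [-0.5, -0.8, -0.2]
gripper_width: 0.7
[523.41593656  51.82981763 213.1628253 ] [[-0.002  0.283  0.959]
 [ 0.001  0.959 -0.283]
 [-1.     0.    -0.002]]
```

View pics/w1.png

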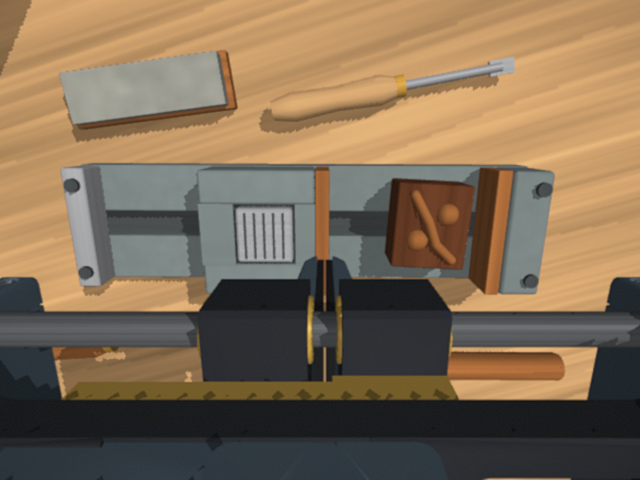

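Wrist view: the vise is aligned with the picture, with the button centred near (265,234). I'll enlarge it.

Run:
```python
import cv2
a=cv2.imread('pics/w1.png')[150:310,50:350]
cv2.imwrite('pics/w1c.png',cv2.resize(a[40:130,140:290],None,fx=5,fy=5,interpolation=cv2.INTER_CUBIC))
```

```text
(no output)
```

View pics/w1c.png

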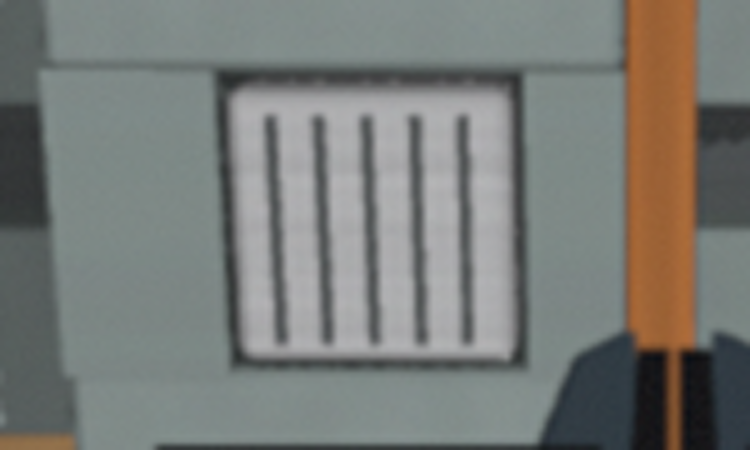

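Run:
```python
from h import *
import pickle;s=pickle.load(open('s1.pkl','rb'))
T=R.from_euler('xyz',s['ee_rot'],degrees=True).as_matrix()
f=lambda u,v,z:toplane("wrist",u/5+190-.4,v/5+190-.4,z,s)
c=[f(*p,71) for p in((230,85),(514,85),(518,360),(238,360))]
for i in range(4):
    d=c[(i+1)%4]-c[i];print(np.linalg.norm(d),np.degrees(np.arctan2(d[1],d[0])))
b=np.mean(c,0);print(b,"tool offset",T.T@(b-s['ee_pos']))
g=lambda u,v,z:toplane("wrist",u,v,z,s)
for p in ((102,165),(107,284)): print("stop",g(*p,50), "dist along y",(T.T@(g(*p,50)-b))[1])
a=[g(512,170,68),g(497,292,68)];d=a[0]-a[1];print(a,d)
```

```text
47.01544289157897 73.55421364535974
47.81956486280202 -16.832927414451156
48.11673093605407 -106.43862144783661
47.84569760089016 161.8482301236436
[515.22786372   1.80819598  71.        ] tool offset [142.1495369  -50.29728725   6.57024516]
stop [ 421.2612925  -117.24851458   50.        ] dist along y -140.7621412881662
stop [ 522.76100805 -159.03233183   50.        ] dist along y -152.15251013999185
[array([521.41365384, 212.0270355 ,  68.        ]), array([623.75160382, 181.70668596,  68.        ])] [-102.33794999   30.32034954    0.        ]
```

```bash
python3 -m handwheel '{"gripper":[1,1,1,1,1],"offset":[[0,-35,6],[30,-50.8,7],[65,-50.8,7],[100,-50.8,7],[125,-50.8,7]],"rot":[[0,0,0],[0,0,0],[0,0,0],[0,0,0],[0,0,0]]}'
python3 -m handwheel '{"gripper":[1,1,1],"offset":[[2,0,0],[4,0,0],[4,0,0]],"rot":[[0,0,0],[0,0,0],[0,0,0]]}'
python3 - <<'E'
from h import *
s=state();print(s['ee_pos'],s['force'],s['ee_rot'])
cv2.imwrite("pics/w2.png",grab_frame("wrist")[:,:,::-1])
E
```

```text
time_s: 2.23
ee_pos: [513.2, 2.3, 86.8]
ee_rot: [-175.0, 89.8, 168.7]
force: [-0.6, 0.5, 0.7]
gripper_width: 0.4
time_s: 2.48
ee_pos: [516.3, 2.1, 86.1]
ee_rot: [24.4, 89.9, 8.2]
force: [0.2, 0.2, 0.0]
gripper_width: 0.3
[516.28987267   2.06338652  86.06573142] [0.21580665 0.23419924 0.02275882] [24.4110435  89.90538009  8.16078179]
```

View pics/w2.png

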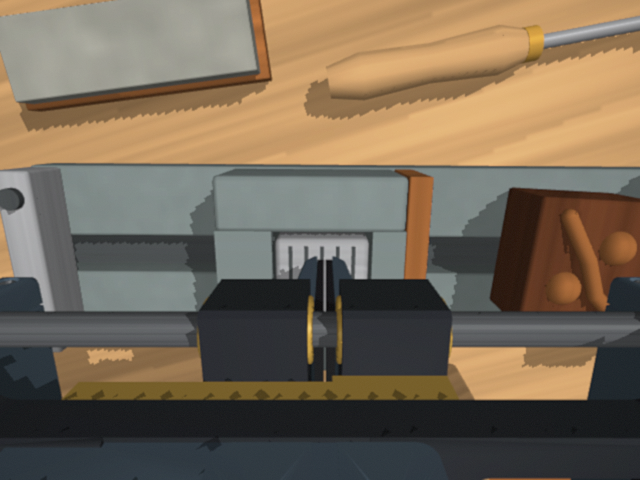

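Fingertips (column 325) are centred over the button (columns 275–370). I'll descend until contact.

```bash
python3 -m handwheel '{"gripper":[1,1,1,1],"offset":[[6,0,0],[12,0,0],[13,0,0],[13,0,0]],"rot":[[0,0,0],[0,0,0],[0,0,0],[0,0,0]]}'
python3 -m handwheel '{"gripper":[1,1,1],"offset":[[2,0,0],[3,0,0],[3,0,0]],"rot":[[0,0,0],[0,0,0],[0,0,0]]}'
python3 -m handwheel '{"gripper":[1,1,1],"offset":[[1,0,0],[2,0,0],[2,0,0]],"rot":[[0,0,0],[0,0,0],[0,0,0]]}'
```

```text
time_s: 2.87
ee_pos: [515.6, 1.3, 71.8]
ee_rot: [-175.9, 90.0, 167.8]
force: [-0.4, -0.4, 0.1]
gripper_width: 0.6
time_s: 3.12
ee_pos: [516.1, 1.3, 69.8]
ee_rot: [28.3, 90.0, 12.0]
force: [-2.3, 0.4, 7.2]
gripper_width: 0.4
time_s: 3.37
ee_pos: [516.1, 1.3, 68.0]
ee_rot: [25.8, 89.9, 9.5]
force: [-3.5, -0.2, 8.6]
gripper_width: 0.2
```

```bash
python3 -m handwheel '{"gripper":[1,1,1],"offset":[[1.5,0,0],[3.5,0,0],[3.5,0,0]],"rot":[[0,0,0],[0,0,0],[0,0,0]]}'
python3 - <<'E'
from h import *
s=state();print(s['ee_pos'],s['force'],R.from_euler('xyz',s['ee_rot'],degrees=True).as_matrix().round(3))
E
```

```text
time_s: 3.62
ee_pos: [516.1, 1.3, 64.5]
ee_rot: [26.6, 90.0, 10.2]
force: [-1.7, 0.7, 8.7]
gripper_width: 0.7
[516.0516132    1.30466932  64.45135826] [-1.71700729  0.73772029  8.67806758] [[ 0.001  0.281  0.96 ]
 [ 0.     0.96  -0.281]
 [-1.     0.     0.001]]
```

```bash
python3 -m handwheel '{"gripper":[1,1,1,1,1],"offset":[[0,-2,0],[0,-6,0],[0,-11,0],[0,-16,0],[0,-20,0]],"rot":[[0,0,0],[0,0,0],[0,0,0],[0,0,0],[0,0,0]]}'
python3 - <<'E'
from h import *
s=state();print(s['ee_pos'],s['force'])
cv2.imwrite("pics/t3.png",cv2.resize(grab_frame("top")[215:310,240:410,::-1],None,fx=4.7,fy=4.7,interpolation=cv2.INTER_CUBIC))
cv2.imwrite("pics/w3.png",grab_frame("wrist")[:,:,::-1])
E
```

```text
time_s: 4.03
ee_pos: [510.4, -17.7, 64.7]
ee_rot: [59.2, 89.9, 42.9]
force: [-1.8, 1.6, 9.3]
gripper_width: 0.8
[510.41539656 -17.6572626   64.70192998] [-1.82233883  1.64144721  9.27556493]
```

View pics/w3.png

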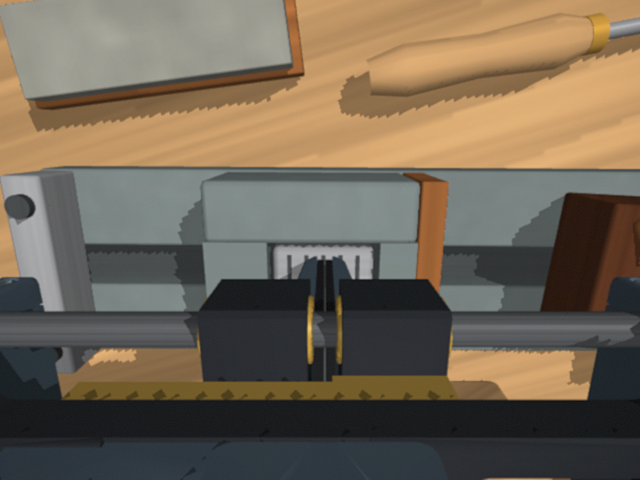

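The jaw moves with the fingers; they stay centred in the well (columns 270–375). I'll keep going.

```bash
python3 -m handwheel '{"gripper":[1,1,1,1,1],"offset":[[0,-6,0],[0,-12,0],[0,-18,0],[0,-24,0],[0,-30,0]],"rot":[[0,0,0],[0,0,0],[0,0,0],[0,0,0],[0,0,0]]}'
python3 -m handwheel '{"gripper":[1,1,1,1,1],"offset":[[0,-6,0],[0,-12,0],[0,-18,0],[0,-24,0],[0,-30,0]],"rot":[[0,0,0],[0,0,0],[0,0,0],[0,0,0],[0,0,0]]}'
python3 - <<'E'
from h import *
s=state();print(s['ee_pos'],s['force'])
cv2.imwrite("pics/w4.png",grab_frame("wrist")[:,:,::-1])
E
```

```text
time_s: 4.55
ee_pos: [502.0, -46.4, 64.7]
ee_rot: [62.1, 89.9, 45.8]
force: [-2.3, 1.8, 8.2]
gripper_width: 0.3
time_s: 4.97
ee_pos: [493.4, -75.3, 64.6]
ee_rot: [74.1, 89.9, 57.8]
force: [-1.4, 2.1, 9.1]
gripper_width: 0.4
[493.39724476 -75.26619108  64.61128355] [-1.35287033  2.08106257  9.10199445]
```

View pics/w4.png

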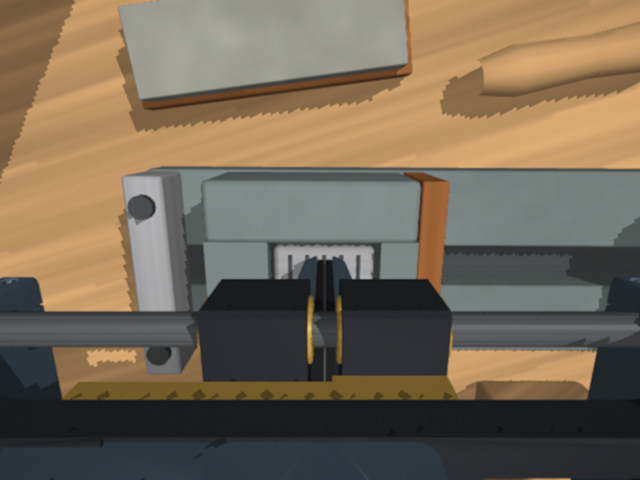

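```bash
python3 -m handwheel '{"gripper":[1,1,1,1,1],"offset":[[0,-4,0],[0,-8,0],[0,-11,0],[0,-14,0],[0,-16,0]],"rot":[[0,0,0],[0,0,0],[0,0,0],[0,0,0],[0,0,0]]}'
python3 -m handwheel '{"gripper":[1,1,1],"offset":[[0,-1.5,0],[0,-3,0],[0,-4,0]],"rot":[[0,0,0],[0,0,0],[0,0,0]]}'
```

```text
time_s: 5.43
ee_pos: [488.8, -90.7, 64.6]
ee_rot: [79.0, 90.0, 62.6]
force: [-2.4, 1.5, 9.1]
gripper_width: 0.4
time_s: 5.68
ee_pos: [487.7, -94.5, 64.5]
ee_rot: [83.0, 90.0, 66.6]
force: [-2.4, 2.5, 8.7]
gripper_width: 0.4
```

```bash
python3 -m handwheel '{"gripper":[1,1,1],"offset":[[0,-1,0],[0,-2,0],[0,-2,0]],"rot":[[0,0,0],[0,0,0],[0,0,0]]}'
```

```text
time_s: 5.93
ee_pos: [487.1, -96.5, 64.5]
ee_rot: [85.0, 90.0, 68.6]
force: [-2.4, 1.9, 7.6]
gripper_width: 0.8
```

```bash
python3 -m handwheel '{"gripper":[1,1,1],"offset":[[0,-1,0],[0,-2,0],[0,-2,0]],"rot":[[0,0,0],[0,0,0],[0,0,0]]}'
python3 -m handwheel '{"gripper":[1,1,1],"offset":[[0,-1,0],[0,-2,0],[0,-2,0]],"rot":[[0,0,0],[0,0,0],[0,0,0]]}'
python3 - <<'E'
from h import *
s=state();print(s['ee_pos'],s['force'])
cv2.imwrite("pics/w5.png",grab_frame("wrist")[:,:,::-1])
E
```

```text
time_s: 6.18
ee_pos: [486.6, -98.0, 64.6]
ee_rot: [86.2, 89.9, 69.8]
force: [-2.9, 3.6, 7.9]
gripper_width: 0.9
time_s: 6.43
ee_pos: [486.8, -99.4, 64.7]
ee_rot: [65.1, 89.8, 48.7]
force: [-0.9, 5.2, 9.8]
gripper_width: 0.6
[486.77884027 -99.36922222  64.69479807] [-0.91161699  5.1641124   9.75846468]
```

View pics/w5.png

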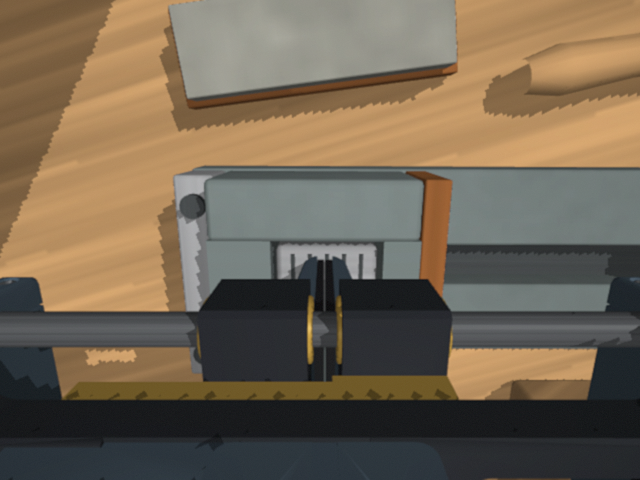

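The jaw looks tight to the stop, and the sideways force has risen from 2 N to 5 N. I'll push once more to confirm.

```bash
python3 -m handwheel '{"gripper":[1,1,1,1],"offset":[[0,-1,0],[0,-2,0],[0,-3,0],[0,-3,0]],"rot":[[0,0,0],[0,0,0],[0,0,0],[0,0,0]]}'
python3 - <<'E'
from h import *
s=state();print(s['ee_pos'],s['force'])
cv2.imwrite("pics/w6.png",cv2.resize(grab_frame("wrist")[160:300,160:460,::-1],None,fx=2.6,fy=2.6,interpolation=cv2.INTER_CUBIC))
E
```

```text
time_s: 6.82
ee_pos: [486.7, -102.5, 64.9]
ee_rot: [39.8, 89.8, 23.4]
force: [-0.4, 4.5, 9.7]
gripper_width: 0.3
[ 486.73460774 -102.54496018   64.94334735] [-0.37433573  4.47014093  9.66040856]
```

View pics/w6.png

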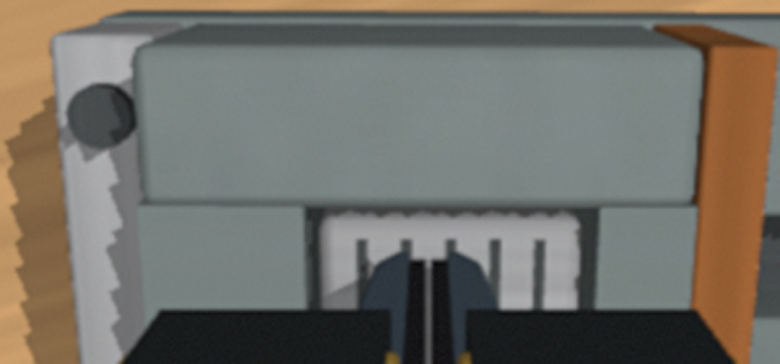

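The fingers slid 3 mm while the jaw stayed put, so it is on the stop. Now I'll lift straight up.

```bash
python3 -m handwheel '{"gripper":[1,1,1,1,1],"offset":[[-3,0,0],[-7,0,0],[-11,0,0],[-20,0,0],[-40,0,0]],"rot":[[0,0,0],[0,0,0],[0,0,0],[0,0,0],[0,0,0]]}'
python3 -m handwheel '{"gripper":[1,1,1,1,1],"offset":[[-30,0,0],[-60,15,0],[-80,45,0],[-80,60,0],[-80,60,0]],"rot":[[0,0,0],[0,0,0],[0,0,0],[0,0,0],[0,0,0]]}'
python3 - <<'E'
from h import *
s=state();print(s['ee_pos'],s['force'])
import pickle;pickle.dump(s,open('s7.pkl','wb'))
cv2.imwrite("pics/w7.png",grab_frame("wrist")[:,:,::-1])
cv2.imwrite("pics/s7.png",cv2.resize(grab_frame("scene")[170:350,230:470,::-1],None,fx=3.3,fy=3.3,interpolation=cv2.INTER_CUBIC))
E
```

```text
time_s: 7.28
ee_pos: [483.4, -103.0, 102.2]
ee_rot: [-175.6, 89.7, 168.1]
force: [0.2, -0.3, -0.4]
gripper_width: 0.7
time_s: 7.7
ee_pos: [503.4, -43.9, 185.2]
ee_rot: [24.2, 89.8, 8.0]
force: [0.3, 0.1, -0.3]
gripper_width: 0.3
[503.4328124  -43.87327412 185.23598201] [ 0.26386859  0.10329903 -0.29703734]
```

View pics/w7.png

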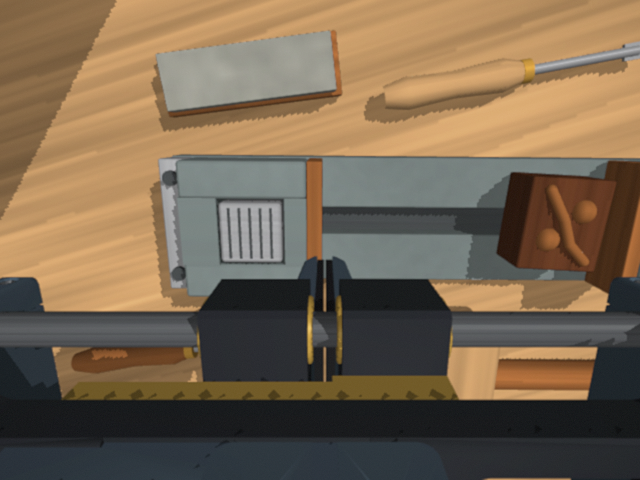

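View pics/s7.png

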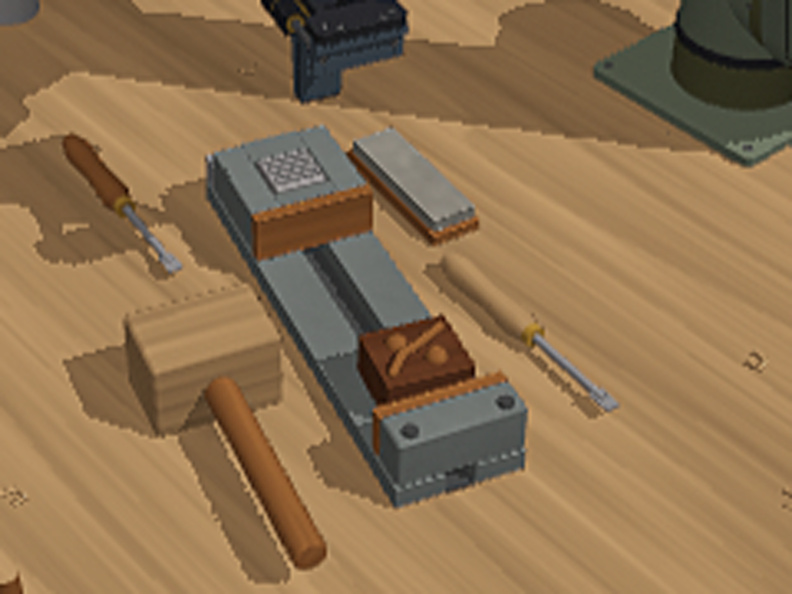

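Run:
```python
from h import *
import pickle;s=pickle.load(open('s7.pkl','rb'))
b=toplane("wrist",251,231,71,s);u=np.array([.283,.959])
print(b, (b[:2]-np.array([515.2,1.8]))@u, np.linalg.norm(b[:2]-[469.7,-152.6]))
a=cv2.imread('pics/w7.png')[145:305,150:330];cv2.imwrite('pics/w7c.png',cv2.resize(a,None,fx=3.7,fy=3.7,interpolation=cv2.INTER_CUBIC))
```

```text
[484.97683389 -96.7033483   71.        ] -103.01786703199532 57.946676562159304
```

View pics/w7c.png

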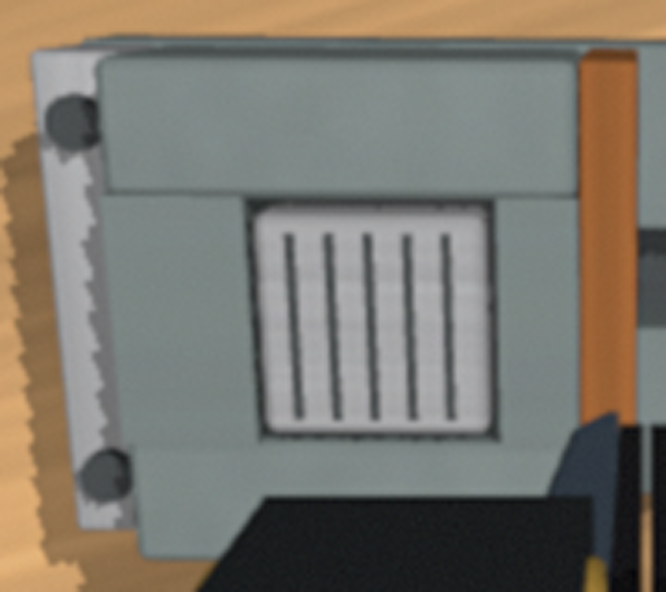

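Run:
```python
from h import *
cv2.imwrite("pics/t8.png",cv2.resize(grab_frame("top")[195:325,220:450,::-1],None,fx=3.4,fy=3.4,interpolation=cv2.INTER_CUBIC))
```

```text
(no output)
```

View pics/t8.png

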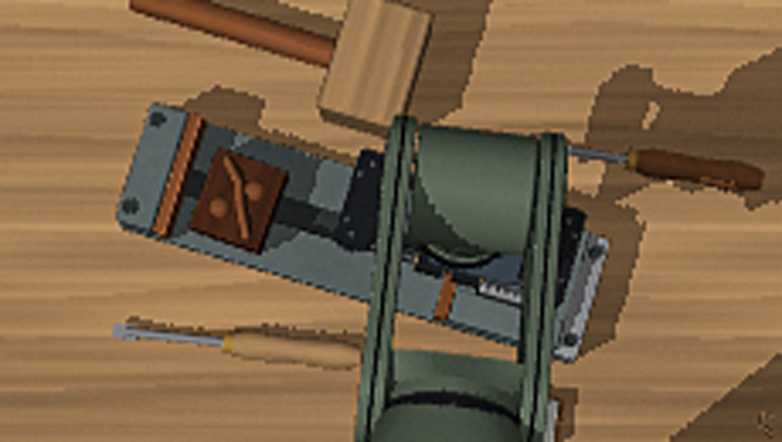

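The arm hides the stop from this camera, so I'll swing it aside for a clear view.

```bash
python3 -m handwheel '{"gripper":[1,1,1,1,1],"offset":[[-20,30,0],[-30,65,0],[-30,100,0],[-30,135,0],[-30,170,0]],"rot":[[0,0,0],[0,0,0],[0,0,0],[0,0,0],[0,0,0]]}'
python3 -m handwheel '{"gripper":[1,1,1,1,1],"offset":[[0,35,0],[0,70,0],[0,100,0],[0,120,0],[0,120,0]],"rot":[[0,0,0],[0,0,0],[0,0,0],[0,0,0],[0,0,0]]}'
python3 - <<'E'
from h import *
cv2.imwrite("pics/t9.png",cv2.resize(grab_frame("top")[215:310,240:410,::-1],None,fx=4.7,fy=4.7,interpolation=cv2.INTER_CUBIC))
E
```

```text
time_s: 8.27
ee_pos: [549.7, 117.5, 212.8]
ee_rot: [-133.0, 89.9, -149.4]
force: [0.6, 0.2, 0.9]
gripper_width: 0.5
time_s: 8.68
ee_pos: [584.1, 235.0, 211.6]
ee_rot: [-179.2, 89.9, 164.6]
force: [0.3, -1.0, 0.4]
gripper_width: 0.5
```

View pics/t9.png

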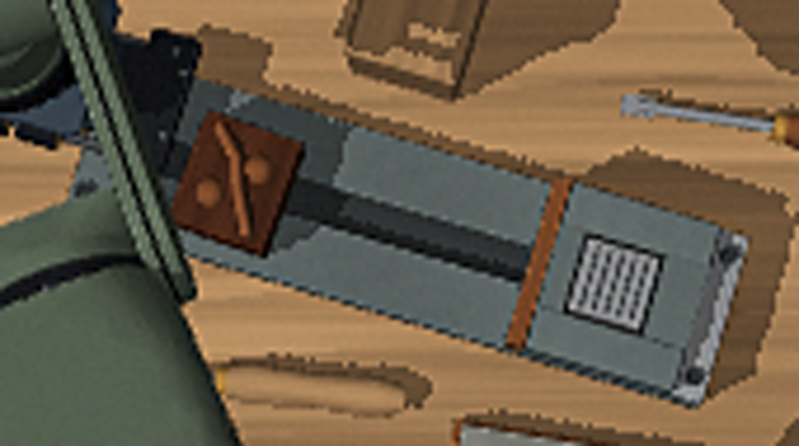

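Jaw edge meets the stop at about (720,235)–(680,390) with no bed showing between them. The carving corners are where they were.

```bash
python3 -c "
from workcell import *
print(state()['force']);print(job_done())"
```

```text
[-0.15508846 -0.64966602  0.04977739]
the job is handed in; nothing more can be done
None
```

I pressed the vise button about 6.5 mm down with the shut fingertips. Keeping it down at about 9 N, I slid the jaw about 103 mm onto the end stop, then lifted straight off so the jaw locked. The job was handed in at about 9 s, and `job_done()` gave no verdict.

**On the stop:** the sideways force rose from about 2 N to 5 N. A further 3 mm push slid the fingers along the button but did not move the jaw. The last top view shows the jaw edge meeting the stop with no bed visible between them.

**Locked:** after the lift the wrist camera showed the button up again, and the force on the tool was near zero. I did not push on the jaw afterwards to test the lock.

**Nothing else moved:** in the last top view the carving, the mallet and the part of gouge_b in view are where they were. The arm and picture edge hid part of the rest, and I did not look again at the oil tin or the offcut.

**Disagreement:** combining the cameras puts the button 58 mm from the stop face, where 55 mm is nominal. The cameras already differed by about 4 mm on the button's position, so I took this as calibration error.

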